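Turn the flat-sided sample holder and slide it into the reader bay

TASK

Turn the white sample holder on the worktop until its two flat sides match the straight channel of the reader bay, then slide it in between the guide walls, past the orange lead-ins, fully home against the grey back block; either way round will do. It holds a loaded sample, so keep it level and on the worktop all the time: push and turn it, do not pick it up. Leave the two tins and the kitchen timer where they stand, and finish with nothing touching the holder.

Things in the scene. Friction and masses are not known exactly. Their poses are not given: they have to be found in the camera images.
- holder: Loose white sample holder, 0.25 to 0.5 kg: a disc 120 mm in diameter, 20 mm high, with two parallel flats cut off it, 96 mm from flat to flat (each 72 mm long, with an orange strip). It slides and turns on the worktop when pushed. Origin: centre of the underside, on the worktop. x axis along the flats, y axis square to them, z up. Half a turn about z makes no difference.
- holder_bar (a point): Centre of the top of the blue turning bar, 45 mm above the holder's origin; same axes as the holder. The bar is fixed on top of the disc through its centre: 90 mm long along the holder's y (from flat to flat), 14 mm wide along x, 25 mm high (20 to 45 mm above the worktop). A straight push square to the bar, at both of its ends, moves the holder along its x.
- bay: Reader bay, fixed for the episode: two parallel aluminium guide walls 24 mm high, 12 mm thick, 101 mm apart, closed at the far end by a grey block 42 mm high, 26 mm deep; open above. Origin: on the worktop on the channel's middle line, where the holder's origin lies when it touches the block (block face 60 mm ahead). x axis points the way in, towards the block; y across; z up.
- bay_mouth (a point): Point on the worktop on the channel's middle line, 52 mm before the bay's origin, where the straight walls begin; same axes as the bay. From here two orange lead-ins, 24 mm high like the walls, flare out at 28 degrees, ending about 77 mm before the bay's origin with about 127 mm between their ends. The worktop runs on into the channel without a step.
- cream_tin: Loose round cream tin, 64 mm in diameter, 48 mm high, at the far right of the worktop; leave it alone. Origin: centre of its underside.
- green_tin: Loose round green tin, 57 mm in diameter, 66 mm high, at the far right of the worktop; leave it alone. Origin: centre of its underside.
- kitchen_timer: Loose small white kitchen timer, 35x66x62 mm, standing at the back; leave it alone. Origin: centre of its underside.

How it is judged:
At the end, for the whole second after the job is handed in: The holder lies flat and at rest in the bay, its flats along the guide walls (within 0.1 rad), fully home: its origin no more than 6 mm short of the bay's origin along the channel and within 9 mm of it altogether (x of holder in the frame of bay above -0.006 m and horizontal distance between holder and bay below 0.009 m and angle between the x axis of holder and the x axis of bay, either way round below 0.1 rad and height (world z) of holder below 0.003 m and angle between holder's own z axis and vertical below 0.05 rad and linear speed of holder below 0.01 m/s); the robot touches nothing.
It fails at once if the holder is lifted off the worktop (15 mm) or tipped (0.2 rad) (height (world z) of holder above 0.015 m or angle between holder's own z axis and vertical above 0.2 rad).
It fails at once if a tin or the timer is moved by more than 30 mm (distance of any of cream_tin, green_tin, kitchen_timer from where it was at the start of the episode above 0.03 m).
It also fails if it takes over 64 s, if anything falls off the work surface, if the arm or the gripper's body presses on something with over 40 N, if the wrist force passes 120 N, or if a joint passes its speed limit or range.

ROBOT

A 6-joint arm with a two-finger parallel gripper is mounted at the origin on a cart in front of the work surface, level with it; the furniture and walls round the work are solid. World frame = base frame: x ahead of the robot, y to its left, z up, the work surface at z = 0. Lengths are in m, angles in rad, forces in N, time in s.
With the tool pointing down it reaches from about 0.3 to 0.875 m from the base axis. Payload 6.4 kg.
Tool frame: the origin (TCP) lies between the finger pads; the fingertips stand 8 mm ahead of it and the grasp point (between the pads) lies 11 mm behind it; z points along the fingers, y is the direction in which the jaws open and shut (so a half turn about z gives the same grasp; the last joint's range is limited). The gripper opens to 85 mm and grips with 20 to 120 N. Pads are 22 mm wide; open, the fingers measure 114 mm over their backs; the gripper's body (76 mm by 85 mm) begins 54 mm behind the grasp point. The pads swing forward as they close: fully open they stand 13 mm farther back than shut.
Start: joints at [0.947, 0.181, 1.607, -0, 1.354, -0.206], TCP at [0.233, 0.526, 0.239] pointing down, gripper open.
Joint ranges: [-2.99, 2.99], [-0.89, 2.07], [0.3, 2.58], [-1.14, 4.28], [0, 2.63], [-3.12, 3.12]. Speed limits (rad/s): [2.57, 2.57, 3.01, 3.14, 3.14, 3.14].

INTERFACE

Orientations are given as a unit quaternion [w, x, y, z].
In Python, from bench import monitor, viewer, workorder, spotter gives the robot as it stands. The module is installed in compiled form; this text tells all that it offers.
- The arm moves only by the tool move_arm, never from a script. Its argument "motion" is a list of rows, each a list of 3 entries, a list of its own where there are three numbers: the shift along the tool's x, y, z in units of 60 mm (1.0 is 60 mm), then the turn, a rotation vector about the tool's x, y, z in units of 8 degrees (1.0 is 8 degrees), then the opening in per cent of the stroke, from 0 (shut) to 100 (fully open). In form: [[[dx, dy, dz], [rx, ry, rz], grip], ...]. A call has 1 to 10 rows; each row is the pose to reach, as a shift and turn from the pose commanded when the call began, along the tool's axes at that moment; what a row does not reach only later rows make up. A row lasts 1/8 s, in which the tool goes at most 62.5 mm and 10.7 degrees, less where a joint would pass 70% of its speed; a pose out of reach is approached as far as the arm can. A call with a gripper value outside its range is refused whole. The fingers move at their own pace and stop on an object; the grip force is fixed at half the most. Time passes only in rows, so rows that repeat a pose let the fingers close. It gives the time, the measured TCP pose, the force and the opening at its end, in the units of the state.
- monitor.get_obs(): the state, without advancing time (a new reading comes with each control period).
- viewer.camera(name): name is "scene" or "top"; returns the picture (384x512x3 uint8, blue, green, red); there is no depth.
- viewer.calibration(name): a dict with "fovy" (degrees; the focal length in pixels is half the picture's height over the tangent of half this angle, whatever the lens; pixels are square), "cx", "cy" (the principal point, pixels), "extrinsics" (4x4, takes a point from camera to world coordinates). Camera axes: x right, y down, z forward; pixel columns grow to the right and rows downward; lengths in m; the calibration is good to about 2 mm. A picture is of the moment at which its call begins. calibration takes no time and is no camera call.
- workorder.hand_in(): hands the job in, once; it reports no verdict.
Trained networks look in the newest picture that a camera, given by its name, has taken for a name from the list of things; names that differ only in an ending like _2 or _b are one class to them, and where a whole thing is asked for, a point or a joint stands for the part that bears it (a point fixed in the world has none). Each returns a list of dicts, best first, with "score" (0 to 1); they miss things now and then, are a little off and sometimes report something else, mostly with a low value. They report only what shows in the picture. A call takes as long as a camera call.
- spotter.search_frame(camera, name): "centre" ([column, row] as shares, 0 to 1, of the picture: columns of its width, rows of its height, amid what is visible of it).
- spotter.outline_of(camera, name): "region" (384x512 bool, what is visible of it) and "centre" ([column, row] as shares, 0 to 1, of the picture: columns of its width, rows of its height, amid what is visible of it).
The state is a dict: "time_s": time; "q": joint angles; "dq": joint speeds; "joint_efforts": joint torques, N m; "eef_pos": TCP position; "eef_rot": TCP orientation; "wrist_force": force on the tool from outside, world axes, zero at the start; "torque": the same for the moment, N m; "opening": opening from 0.0 (shut) to 1.0 (fully open).
Only numpy, scipy, OpenCV 4.12 (cv2) and the standard library are available. Lean on these libraries where they do the work, as an engineer would, in place of code of your own. Each camera call takes 0.05 s, during which the arm holds its last target. There are 200 camera calls.

## Working session

There is one attempt and no reset: what is moved stays moved. The work goes in short steps, Python scripts to look and compute and a tool call to move; the robot and the scene stay as the last step left them, time stands still between calls to the robot, and variables do not carry over. Pictures are saved under pics/ and viewed, about 8 in all and at most 12, crops included, and the job is handed in when it is done.

Besides the shell and the picture viewer there is one more tool, called after "Request:" as a command line: name --argument value ..., lists and objects as JSON in quotes. move_arm: Moves the arm, as the interface text tells. Its arguments: {"type":"object","properties":{"motion":{"type":"array","items":{"type":"array"}}},"required":["motion"]}

```bash
mkdir -p pics
cat > h.py <<'E'
import numpy as np, cv2
from bench import monitor, viewer, workorder, spotter
def snap(cam,name,scale=1.5):
    im=np.asarray(viewer.camera(cam)); cv2.imwrite('pics/'+name,cv2.resize(im,None,fx=scale,fy=scale)); return im
def ray(cam,px):
    c=viewer.calibration(cam);T=np.array(c['extrinsics']);f=192/np.tan(np.radians(c['fovy'])/2)
    d=T[:3,:3]@np.array([(px[0]-c['cx'])/f,(px[1]-c['cy'])/f,1]);return T[:3,3],d
def at(cam,px,z):
    o,d=ray(cam,px);return o+d*(z-o[2])/d[2]
def proj(cam,p):
    c=viewer.calibration(cam);T=np.array(c['extrinsics']);f=192/np.tan(np.radians(c['fovy'])/2)
    q=T[:3,:3].T@(np.array(p)-T[:3,3]);return np.array([c['cx']+f*q[0]/q[2],c['cy']+f*q[1]/q[2]])
E
python3 - <<'E'
from h import *
np.set_printoptions(precision=3,suppress=True)
for c in('scene','top'):
    snap(c,c+'1.png'); k=viewer.calibration(c); print(c,k)
    for n in ('holder','bay','cream_tin','green_tin','kitchen_timer','holder_bar'):
        for r in spotter.search_frame(c,n)[:2]:
            p=np.array(r['centre'])*[512,384]; print(n,r['score'],p,at(c,p,0.02))
print(monitor.get_obs())
E
```

```text
scene {'fovy': 52.59576096213048, 'cx': 253.38767129806266, 'cy': 200.8920554790403, 'extrinsics': array([[-0.605, -0.488,  0.629,  0.039],
       [-0.796,  0.371, -0.478,  0.284],
       [ 0.   , -0.79 , -0.613,  0.58 ],
       [ 0.   ,  0.   ,  0.   ,  1.   ]])}
holder 0.67 [337.92  221.184] [ 0.442 -0.257  0.02 ]
bay 0.61 [279.501 160.013] [ 0.714 -0.319  0.02 ]
bay 0.59 [192.102 256.397] [0.544 0.053 0.02 ]
cream_tin 0.88 [251.904 177.907] [ 0.691 -0.207  0.02 ]
green_tin 0.89 [279.501 161.011] [ 0.71  -0.315  0.02 ]
kitchen_timer 0.74 [192.819 188.698] [ 0.741 -0.064  0.02 ]
holder_bar 0.57 [335.104 217.882] [ 0.454 -0.26   0.02 ]
top {'fovy': 57.04552931708157, 'cx': 252.03765383241475, 'cy': 194.71869937810638, 'extrinsics': array([[ 0.019, -0.984,  0.175,  0.435],
       [-1.   , -0.023, -0.019, -0.141],
       [ 0.023, -0.174, -0.984,  0.905],
       [ 0.   ,  0.   ,  0.   ,  1.   ]])}
holder 0.78 [292.301 243.61 ] [ 0.471 -0.261  0.02 ]
bay 0.67 [292.198 251.213] [ 0.452 -0.261  0.02 ]
bay 0.61 [172.698 208.282] [0.553 0.04  0.02 ]
cream_tin 0.77 [269.517 157.517] [ 0.691 -0.202  0.02 ]
green_tin 0.67 [307.405 158.093] [ 0.692 -0.301  0.02 ]
kitchen_timer 0.84 [218.778 141.504] [ 0.731 -0.069  0.02 ]
holder_bar 0.88 [291.277 249.6  ] [ 0.456 -0.259  0.02 ]
{'time_s': 0.7, 'q': array([ 0.947,  0.181,  1.607,  0.   ,  1.354, -0.206]), 'dq': array([-0.002, -0.   ,  0.   ,  0.001, -0.001,  0.   ]), 'joint_efforts': array([ -0.   , -44.472, -35.161,  -0.   ,   0.001,  -0.   ]), 'eef_pos': array([0.233, 0.526, 0.239]), 'eef_rot': array([0.   , 0.207, 0.978, 0.   ]), 'wrist_force': array([-0.48 ,  0.186,  0.545]), 'torque': array([-0.001, -0.015,  0.015]), 'opening': 1.00602528294903}
```

View pics/top1.png

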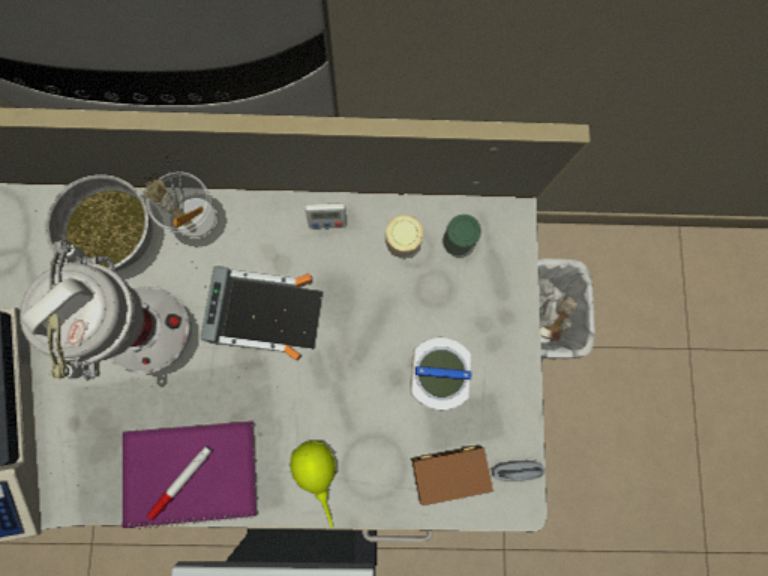

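View pics/scene1.png

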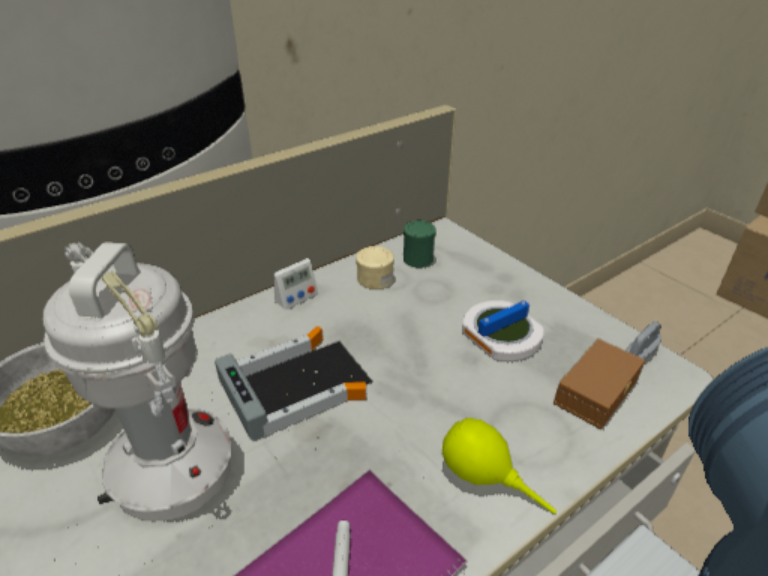

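Top view: the holder's blue bar is at about (442,373) in the enlarged picture, running nearly along world y. The bay mouth opens to the right (−y), around (315,312), and the block is at (215,305). So it needs about a quarter turn, then a push along about +y. Next I'll crop in for accurate poses.

```bash
cat >> h.py <<'E'
def bluebar(cam,im,z=0.045):
    h=cv2.cvtColor(im,cv2.COLOR_BGR2HSV); m=cv2.inRange(h,(105,140,60),(125,255,255))
    n,l,s,c=cv2.connectedComponentsWithStats(m); i=1+np.argmax(s[1:,4])
    ys,xs=np.nonzero(l==i); P=np.array([at(cam,(x,y),z)[:2] for x,y in zip(xs,ys)])
    r=cv2.minAreaRect((P*1000).astype(np.float32)); u=np.linalg.svd(P-P.mean(0),full_matrices=False)[2][0]
    return s[i],r,P.mean(0),np.degrees(np.arctan2(u[1],u[0]))
E
python3 - <<'E'
from h import *
t=np.asarray(viewer.camera('top')); s=np.asarray(viewer.camera('scene'))
for c,i in(('top',t),('scene',s)): print(c,bluebar(c,i))
a=cv2.resize(t[170:250,130:220],None,fx=7,fy=7,interpolation=cv2.INTER_CUBIC);cv2.imwrite('pics/bt.png',a)
a=cv2.resize(s[210:300,140:255],None,fx=6,fy=6,interpolation=cv2.INTER_CUBIC);cv2.imwrite('pics/bs.png',a)
E
```

```text
top (array([277, 244,  37,   9, 200], dtype=int32), ((458.3183898925781, -264.17034912109375), (87.8624038696289, 14.40842342376709), 85.7708969116211), array([ 0.45824627, -0.26404295]), np.float64(-94.2299455389075))
scene (array([319, 201,  34,  23, 372], dtype=int32), ((449.1797790527344, -252.6587677001953), (104.07361602783203, 31.664447784423828), 85.83739471435547), array([ 0.44867806, -0.24927437]), np.float64(89.98893447528174))
```

View pics/bt.png

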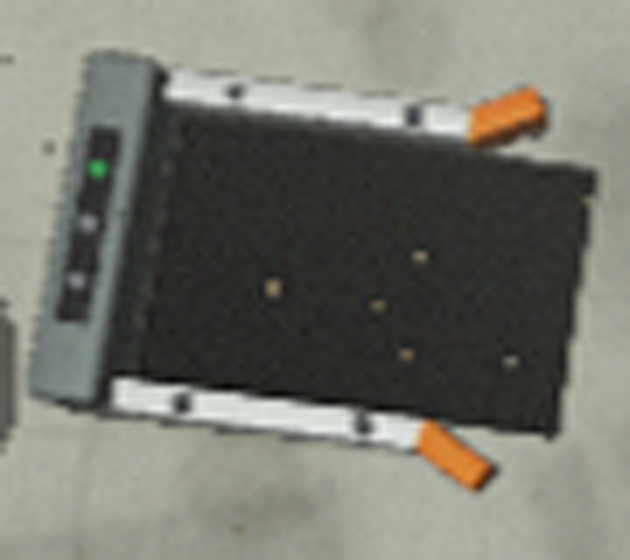

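View pics/bs.png

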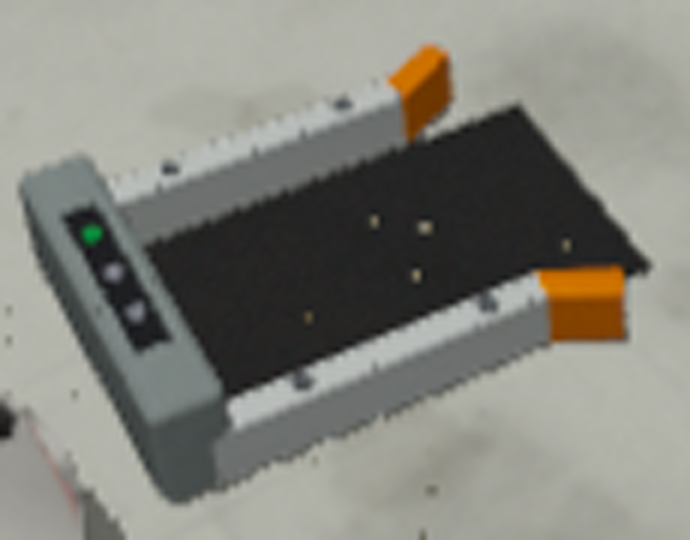

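Run:
```python
from h import *
from scipy.optimize import least_squares
T=lambda u,v:(130+(u+.5)/7-.5,170+(v+.5)/7-.5)
S=lambda u,v:(140+(u+.5)/6-.5,210+(v+.5)/6-.5)
# cam,px,z,x_b,y_b (None unknown)
M=[('top',T(469,103),.024,-52,-62.5),('top',T(468,138),.024,-52,-50.5),('top',T(424,420),.024,-52,50.5),('top',T(415,450),.024,-52,62.5),
('top',T(170,100),.024,None,-50.5),('top',T(167,70),.024,None,-62.5),('top',T(112,378),.024,None,50.5),('top',T(115,408),.024,None,62.5),
('top',T(165,68),.042,60,None),('top',T(105,408),.042,60,None),
('scene',S(390,80),.024,-52,-62.5),('scene',S(403,97),.024,-52,-50.5),('scene',S(540,273),.024,-52,50.5),('scene',S(550,303),.024,-52,62.5),
('scene',S(228,400),.024,None,50.5),('scene',S(88,155),.042,60,None),('scene',S(220,385),.042,60,None)]
for cams in(('top',),('scene',),('top','scene')):
    mm=[m for m in M if m[0] in cams]
    W=[at(m[0],m[1],m[2])[:2]*1000 for m in mm]
    def f(p):
        c,s=np.cos(p[2]),np.sin(p[2]);r=[]
        for w,m in zip(W,mm):
            d=w-p[:2];b=(c*d[0]+s*d[1],-s*d[0]+c*d[1])
            r+= [b[0]-m[3] if m[3] is not None else 0,b[1]-m[4] if m[4] is not None else 0]
        return r
    q=least_squares(f,[550,40,1.6],loss='soft_l1',f_scale=2);print(cams,q.x[:2],np.degrees(q.x[2]));print(np.round(f(q.x),1).reshape(-1,2).tolist())
# holder bar: two-view fit (top-face)
h=[]
for c in('top','scene'):
    i=np.asarray(viewer.camera(c));h.append(i)
a=cv2.resize(h[1][190:250,300:370],None,fx=8,fy=8,interpolation=cv2.INTER_CUBIC);cv2.imwrite('pics/hs.png',a)
a=cv2.resize(h[0][215:280,265:325],None,fx=8,fy=8,interpolation=cv2.INTER_CUBIC);cv2.imwrite('pics/ht.png',a)
```

```text
('top',) [556.68996581  39.28943681] 83.99752685860315
[[2.0, -1.1], [0.4, -0.3], [0.5, 1.3], [2.0, 0.2], [0.0, -0.3], [0.0, 0.9], [0.0, 0.5], [0.0, -1.2], [-4.3, 0.0], [-4.6, 0.0]]
('scene',) [554.89274343  41.00409753] 83.14971329952687
[[0.4, 0.0], [0.3, -1.2], [-1.6, 0.2], [1.8, 1.8], [0.0, -0.5], [-0.1, 0.0], [-0.7, 0.0]]
('top', 'scene') [555.9642817   40.23497408] 83.50081465342163
[[1.7, -2.3], [-0.0, -1.5], [-0.9, 0.1], [0.6, -1.1], [0.0, -0.7], [0.0, 0.6], [0.0, 0.2], [0.0, -1.5], [-4.7, 0.0], [-6.0, 0.0], [0.6, 1.5], [0.6, 0.3], [-0.7, 1.6], [2.9, 3.2], [0.0, 0.3], [0.2, 0.0], [0.3, 0.0]]
```

View pics/hs.png

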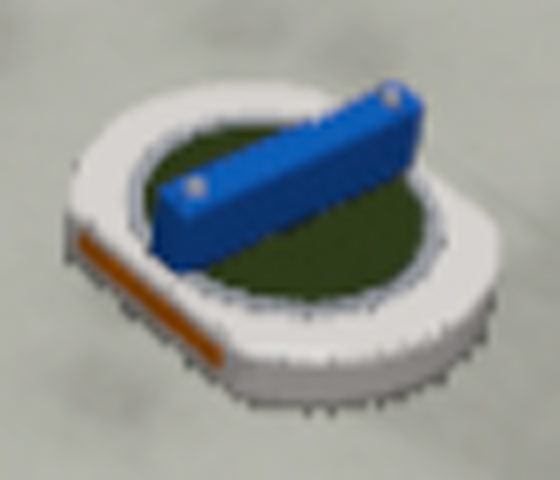

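Bay origin is about (0.556, 0.040) with its x axis at about 83.7°. The bar centre is about (0.458, −0.264) with holder x at −4.2°, and the 88 × 14 mm bar fit matches the given size. In the scene crop the bar top runs from (172,200) to (408,93). I'll close lightly on the bar, turn +88° and slide it in without lifting.

```bash
cat >> h.py <<'E'
from scipy.spatial.transform import Rotation as R
def plan(x,y,z,yaw,frm=None):
    o=monitor.get_obs();w=o['eef_rot'];r=R.from_quat([w[1],w[2],w[3],w[0]]);p=np.array(o['eef_pos'])
    c,s=np.cos(np.radians(yaw)),np.sin(np.radians(yaw))
    t=R.from_matrix(np.array([[s,c,0],[-c,s,0],[0,0,-1]])) # tool y at yaw, z down
    d=r.inv().apply(np.array([x,y,z])-p)/.06; v=(r.inv()*t).as_rotvec(degrees=True)/8
    print('shift',np.round(d,3),'rot',np.round(v,3))
E
python3 - <<'E'
from h import *
print([at('scene',(300+(u+.5)/8-.5,190+(v+.5)/8-.5),.045)for u,v in((160,187),(185,215),(422,105),(395,82))])
plan(.3,.1,.239,-4.2);plan(.458,-.264,.15,-4.2)
E
```

```text
[array([ 0.4671037 , -0.22104272,  0.045     ]), array([ 0.45470193, -0.21801168,  0.045     ]), array([ 0.44851607, -0.30474978,  0.045     ]), array([ 0.46019024, -0.30672843,  0.045     ])]Traceback (most recent call last):
  File "<stdin>", line 3, in <module>
  File "h.py", line 23, in plan
    t=R.from_matrix(np.array([[s,c,0],[-c,s,0],[0,0,-1]])) # tool y at yaw, z down
  File "scipy/spatial/transform/_rotation.pyx", line 1143, in scipy.spatial.transform._rotation.Rotation.from_matrix
ValueError: Non-positive determinant (left-handed or null coordinate frame) in rotation matrix 0: [[-0.0732382   0.99731448  0.        ]
 [-0.99731448 -0.0732382   0.        ]
 [ 0.          0.         -1.        ]].
```

```bash
sed -i 's/\[\[s,c,0\],\[-c,s,0\]/[[-s,c,0],[c,s,0]/' h.py
python3 - <<'E'
from h import *
plan(.3,.1,.239,-4.2);plan(.458,-.2633,.15,-4.2)
E
```

```text
shift [-3.894e+00 -6.031e+00  5.000e-03] rot [0.    0.    8.783]
shift [ -8.757 -10.497   1.488] rot [0.    0.    8.783]
```

Request:
move_arm --motion '[[[-3.9,-6.03,0],[0,0,8.78],60],[[-3.9,-6.03,0],[0,0,8.78],60],[[-3.9,-6.03,0],[0,0,8.78],60],[[-3.9,-6.03,0],[0,0,8.78],60],[[-3.9,-6.03,0],[0,0,8.78],60],[[-3.9,-6.03,0],[0,0,8.78],60],[[-3.9,-6.03,0],[0,0,8.78],60],[[-3.9,-6.03,0],[0,0,8.78],60],[[-3.9,-6.03,0],[0,0,8.78],60],[[-3.9,-6.03,0],[0,0,8.78],60]]'

```text
time_s: 2.15
eef_pos: [0.3, 0.1012, 0.2393]
eef_rot: [-0.0, 0.731, 0.682, 0.0]
wrist_force: [0.4, 0.5, 0.0]
opening: 0.598
```

Run:
```python
from h import *
plan(.458,-.2633,.12,-4.2)
```

```text
shift [-5.879  3.048  1.985] rot [-0.002 -0.002  0.029]
```

Request:
move_arm --motion '[[[-5.88,3.05,1.98],[0,0,0],45],[[-5.88,3.05,1.98],[0,0,0],45],[[-5.88,3.05,1.98],[0,0,0],45],[[-5.88,3.05,1.98],[0,0,0],45],[[-5.88,3.05,1.98],[0,0,0],45],[[-5.88,3.05,1.98],[0,0,0],45],[[-5.88,3.05,1.98],[0,0,0],45],[[-5.88,3.05,1.98],[0,0,0],45],[[-5.88,3.05,1.98],[0,0,0],45],[[-5.88,3.05,1.98],[0,0,0],45]]'

```text
time_s: 3.4
eef_pos: [0.4575, -0.2634, 0.1208]
eef_rot: [0.0, 0.731, 0.682, 0.0]
wrist_force: [0.6, -0.2, -0.1]
opening: 0.447
```

Run:
```python
from h import *
plan(.458,-.2633,.034,-4.2); snap('scene','s2.png')
```

```text
shift [0.002 0.007 1.447] rot [ 0.001 -0.     0.023]
```

View pics/s2.png

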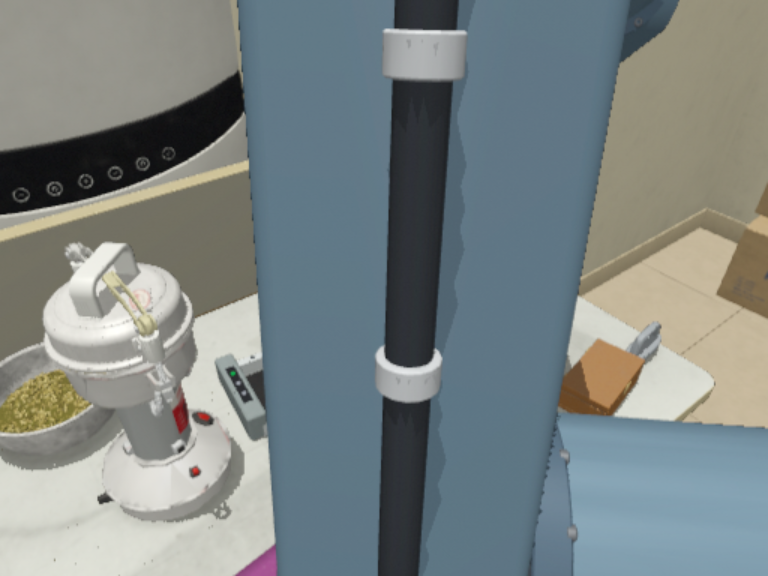

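The arm blocks the scene camera (only the bay block shows, near (240,390)). Both cameras agreed on the bar to 1–2 mm, so I'll descend and close.

Request:
move_arm --motion '[[[0,0,0.7],[0,0,0],45],[[0,0,1.2],[0,0,0],45],[[0,0,1.44],[0,0,0],45],[[0,0,1.44],[0,0,0],45],[[0,0,1.44],[0,0,0],30],[[0,0,1.44],[0,0,0],22],[[0,0,1.44],[0,0,0],14],[[0,0,1.44],[0,0,0],5],[[0,0,1.44],[0,0,0],5],[[0,0,1.44],[0,0,0],5]]'

```text
time_s: 4.7
eef_pos: [0.458, -0.266, 0.0355]
eef_rot: [0.001, 0.732, 0.681, 0.0]
wrist_force: [-0.8, 0.6, 6.0]
opening: 0.148
```

Run:
```python
from h import *
plan(.458,-.2633,.034,83.7)
```

```text
shift [ 0.044 -0.004  0.026] rot [ 3.0000e-03  1.8000e-02 -1.0985e+01]
```

Request:
move_arm --motion '[[[0,0,0],[0,0,-0.7],5],[[0,0,0],[0,0,-1.7],5],[[0,0,0],[0,0,-2.8],5],[[0,0,0],[0,0,-3.9],5],[[0,0,0],[0,0,-5.0],5],[[0,0,0],[0,0,-6.1],5],[[0,0,0],[0,0,-7.2],5],[[0,0,0],[0,0,-8.3],5],[[0,0,0],[0,0,-9.4],5],[[0,0,0],[0,0,-10.0],5]]'

```text
time_s: 5.95
eef_pos: [0.4582, -0.2662, 0.0355]
eef_rot: [0.001, 0.122, 0.993, -0.001]
wrist_force: [0.0, 0.6, 4.9]
opening: 0.148
```

Run:
```python
from h import *
print(monitor.get_obs()['wrist_force'])
plan(.5384,-.119,.034,83.7)
plan(.541,-.099,.034,83.7)
```

```text
[0.0246458  0.5716685  4.86971825]
shift [-0.703  2.704  0.024] rot [-0.01   0.018 -0.964]
shift [-0.664  3.038  0.024] rot [-0.01   0.018 -0.964]
```

Request:
move_arm --motion '[[[-0.1,0.3,0],[0,0,-0.5],5],[[-0.2,0.7,0],[0,0,-0.96],5],[[-0.3,1.1,0],[0,0,-0.96],5],[[-0.4,1.5,0],[0,0,-0.96],5],[[-0.5,1.9,0],[0,0,-0.96],5],[[-0.6,2.3,0],[0,0,-0.96],5],[[-0.7,2.6,0],[0,0,-0.96],5],[[-0.7,2.7,0],[0,0,-0.96],5],[[-0.7,2.7,0],[0,0,-0.96],5]]'

```text
time_s: 7.08
eef_pos: [0.5394, -0.1183, 0.0356]
eef_rot: [0.002, 0.056, 0.998, -0.0]
wrist_force: [2.5, 0.8, 5.6]
opening: 0.146
```

Run:
```python
from h import *
t=np.asarray(viewer.camera('top'))
a=cv2.resize(t[150:260,120:280],None,fx=5,fy=5,interpolation=cv2.INTER_CUBIC);cv2.imwrite('pics/t3.png',a)
plan(.556,.040,.034,83.7)
```

```text
shift [0.021 2.652 0.025] rot [-0.003  0.026 -0.018]
```

View pics/t3.png

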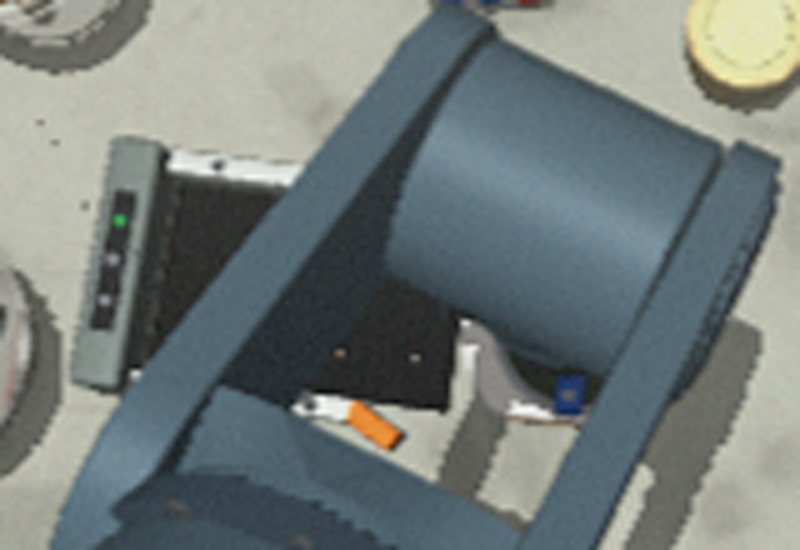

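Run:
```python
from h import *
t=np.asarray(viewer.camera('top'))
h=cv2.cvtColor(t,cv2.COLOR_BGR2HSV); m=cv2.inRange(h,(105,140,60),(125,255,255));m[:,:210]=0;m[:,260:]=0
ys,xs=np.nonzero(m);k=ys>222;print(xs[k].min(),xs[k].max(),ys[k].max(),ys[k].min())
e=[(xs[k].min()-.5+xs[k].max()+.5)/2,ys.max()+.5];print(e,at('top',e,.045))
print(at('top',(120+(570+.5)/5-.5,150+412/5-.5),.045), at('top',(120+(592)/5-.5,150+412/5-.5),.045),at('top',(120+(553)/5-.5,150+412/5-.5),.045))
for off in(0,.0027):print(np.array([.5394-off-.0447,-.1183+.0049]))
```

```text
231 236 232 225
[np.float64(233.5), np.float64(232.5)] [ 0.49334273 -0.11480889  0.045     ]
[ 0.49479735 -0.11500973  0.045     ] [ 0.49501622 -0.12542769  0.045     ] [ 0.49461929 -0.10653426  0.045     ]
[ 0.4947 -0.1134]
[ 0.492  -0.1134]
```

Through the gap at (570,395) the bar's near end shows about 1 mm from where it should be, so the holder is turned and on the channel line. Sliding in.

Request:
move_arm --motion '[[[0,0.3,0],[0,0,0],5],[[0,0.6,0],[0,0,0],5],[[0,0.8,0],[0,0,0],5],[[0,1.0,0],[0,0,0],5],[[0,1.1,0],[0,0,0],5],[[0,1.2,0],[0,0,0],5],[[0,1.3,0],[0,0,0],5],[[0,1.4,0],[0,0,0],5],[[0,1.5,0],[0,0,0],5],[[0,1.6,0],[0,0,0],5]]'

```text
time_s: 8.43
eef_pos: [0.5498, -0.024, 0.0356]
eef_rot: [0.002, 0.056, 0.998, -0.001]
wrist_force: [-1.0, -5.3, 6.4]
opening: 0.146
```

Request:
move_arm --motion '[[[0,0.1,0],[0,0,0],5],[[0,0.2,0],[0,0,0],5],[[0,0.3,0],[0,0,0],5],[[0,0.4,0],[0,0,0],5],[[0,0.5,0],[0,0,0],5],[[0,0.6,0],[0,0,0],5],[[0,0.7,0],[0,0,0],5],[[0,0.8,0],[0,0,0],5],[[0,0.85,0],[0,0,0],5],[[0,0.9,0],[0,0,0],5]]'

```text
time_s: 9.68
eef_pos: [0.5558, 0.0297, 0.0355]
eef_rot: [0.001, 0.056, 0.998, -0.001]
wrist_force: [-0.6, -5.7, 7.1]
opening: 0.151
```

Request:
move_arm --motion '[[[0,0.05,0],[0,0,0],5],[[0,0.1,0],[0,0,0],5],[[0,0.14,0],[0,0,0],5],[[0,0.18,0],[0,0,0],5],[[0,0.18,0],[0,0,0],5]]'

```text
time_s: 10.3
eef_pos: [0.5569, 0.0387, 0.0356]
eef_rot: [0.001, 0.056, 0.998, -0.002]
wrist_force: [-2.2, -13.0, 7.4]
opening: 0.147
```

Request:
move_arm --motion '[[[0,0.03,0],[0,0,0],5],[[0,0.05,0],[0,0,0],5],[[0,0.05,0],[0,0,0],5]]'

```text
time_s: 10.68
eef_pos: [0.5571, 0.039, 0.0358]
eef_rot: [0.001, 0.056, 0.998, -0.004]
wrist_force: [-4.6, -23.6, 10.1]
opening: 0.146
```

Contact: 3 mm of command gave 0.3 mm of motion, and the force rose to 24 N at y = 0.039, which is the expected home position. Release and rise.

Request:
move_arm --motion '[[[0,-0.05,0],[0,0,0],5],[[0,-0.05,0],[0,0,0],22],[[0,-0.05,0],[0,0,0],30],[[0,-0.05,0],[0,0,0],35],[[0,-0.05,0],[0,0,0],35],[[0,-0.05,-0.4],[0,0,0],35],[[0,-0.05,-1.0],[0,0,0],35],[[0,-0.05,-2.0],[0,0,0],35],[[0,-0.05,-3.0],[0,0,0],35],[[0,-0.05,-3.0],[0,0,0],35]]'

```text
time_s: 11.92
eef_pos: [0.5593, 0.0411, 0.2203]
eef_rot: [0.006, 0.056, 0.998, -0.0]
wrist_force: [0.1, -0.3, 0.3]
opening: 0.347
```

Run:
```python
from h import *
plan(.38,-.25,.22,0)
```

```text
shift [ 2.422 -5.158 -0.022] rot [ 0.058  0.067 10.441]
```

Request:
move_arm --motion '[[[2.4,-5.2,0],[0,0,2],35],[[2.4,-5.2,0],[0,0,2],35],[[2.4,-5.2,0],[0,0,2],35],[[2.4,-5.2,0],[0,0,2],35],[[2.4,-5.2,0],[0,0,2],35],[[2.4,-5.2,0],[0,0,2],35],[[2.4,-5.2,0],[0,0,2],35],[[2.4,-5.2,0],[0,0,2],35]]'

```text
time_s: 12.92
eef_pos: [0.3774, -0.2516, 0.2133]
eef_rot: [-0.0, 0.195, 0.981, 0.001]
wrist_force: [0.2, 0.5, 0.4]
opening: 0.347
```

Run:
```python
from h import *
t=np.asarray(viewer.camera('top'));s=np.asarray(viewer.camera('scene'))
print(bluebar('top',t))
for n in('cream_tin','green_tin','kitchen_timer'):
    for r in spotter.search_frame('top',n)[:1]: print(n,r['score'],at('top',np.array(r['centre'])*[512,384],.02))
a=cv2.resize(t[160:260,120:230],None,fx=4,fy=4,interpolation=cv2.INTER_CUBIC);b=cv2.resize(s[205:305,140:255],(345,400)[:2],interpolation=cv2.INTER_CUBIC) if 0 else cv2.resize(s[205:305,140:250],None,fx=4,fy=4,interpolation=cv2.INTER_CUBIC)
cv2.imwrite('pics/fin.png',cv2.resize(np.hstack([a,b]),None,fx=.9,fy=.9))
```

```text
(array([167, 188,  11,  37, 178], dtype=int32), ((555.2743530273438, 38.1092414855957), (13.769743919372559, 89.6676025390625), 83.92184448242188), array([0.55445897, 0.03774928]), np.float64(174.12128108326579))
cream_tin 0.6 [ 0.68413727 -0.20530234  0.02      ]
green_tin 0.61 [ 0.69048828 -0.29539547  0.02      ]
kitchen_timer 0.69 [ 0.73152294 -0.06689986  0.02      ]
```

View pics/fin.png

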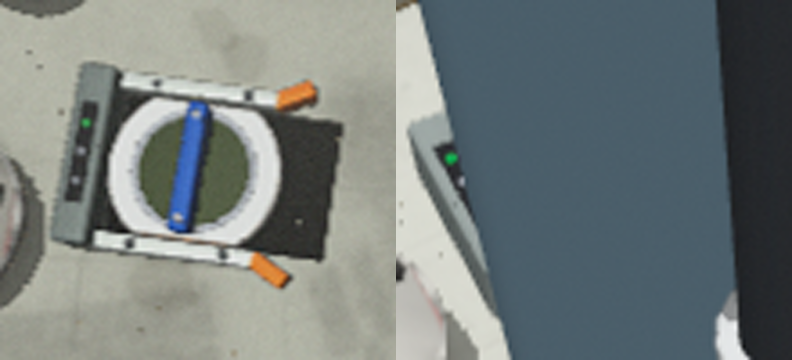

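The holder is in the channel: bar from (197,112) to (178,225), disc rim at (108,165) beside the block. One last numeric check of the gap to the block face.

Run:
```python
from h import *
u=np.array([np.cos(np.radians(83.7)),np.sin(np.radians(83.7))])
T=lambda a,b:(130+(a+.5)/7-.5,170+(b+.5)/7-.5)
for p in((166,85),(112,393)): print('face',at('top',T(*p),.024)[:2]@u)
F=lambda a,b:(120+a/3.6-.5,160+b/3.6-.5)
print('rim',at('top',F(108,165),.02)[:2]@u, 'rear rim',at('top',F(281,170),.02)[:2]@u)
t=np.asarray(viewer.camera('top')).astype(int).sum(2)//3
print(t[205,140:205].tolist())
```

```text
face 0.15981254137460416
face 0.15891647405627385
rim 0.15959078152379608 rear rim 0.03965748275857499
[53, 49, 54, 52, 101, 132, 122, 79, 45, 44, 163, 227, 221, 217, 220, 220, 201, 174, 130, 74, 74, 81, 80, 79, 77, 78, 78, 82, 70, 93, 112, 117, 122, 120, 83, 51, 47, 67, 84, 85, 84, 81, 83, 83, 83, 87, 87, 83, 80, 137, 169, 195, 221, 219, 220, 220, 224, 182, 74, 48, 52, 49, 50, 51, 55]
```

The rim (0.1596) and the block face (0.1589–0.1598) coincide along the channel axis, so the holder is home. Handing in.

```bash
python3 -c "
from h import *
print(workorder.hand_in())"
```

```text
the job is handed in; nothing more can be done
None
```

The holder is in the reader bay and the job is handed in at about 13 s on the robot's clock; the interface gave no verdict. I closed the gripper on the blue bar, turned the holder about 88° on the worktop and slid it in. I then let go and moved the arm clear. I never commanded a lift while holding the bar.

Last checks, all from the top camera unless noted:
- **Seating:** the holder's front rim lies within about 1 mm of the block face along the channel. During the push, the last 3 mm of command moved the arm only 0.3 mm and the force rose to 24 N.
- **Position and angle:** the bar's centre is about 2 mm from my estimate of the bay's origin, and the flats are within about 1° of the channel.
- **Tins and timer:** their detected positions shifted by 8 mm at most. That is probably detector noise, as the arm never went near them.
- **Robot clear:** the gripper is about 0.2 m above the worktop, away from the bay, and the wrist force is near zero.

One check failed: the arm blocked the scene camera at the end, so the final position rests on the top camera and the contact force. My two camera estimates of the bay also differed by about 2 mm and 0.8°.

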